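# Restock the welding-nozzle rack

## Robot

A 6-joint arm with a two-finger parallel gripper is mounted at the origin on the work surface. World frame = base frame: x ahead of the robot, y to its left, z up, the work surface at z = 0. Lengths are in mm, angles in degrees, forces in N, time in s.
With the tool pointing down it reaches from about 350 to 850 mm from the base axis. Payload 8.1 kg.
Tool frame: the origin (TCP) lies between the finger pads; the fingertips stand 22 mm ahead of it and the grasp point (between the pads) lies 3 mm ahead of it; z points along the fingers, y is the line along which they close (so a half turn about z gives the same grasp; the last joint's range is limited). The gripper opens to 85 mm and grips with 20 to 120 N. Pads are 22 mm wide; open, the fingers measure 114 mm over their backs; the gripper's body (76 mm by 85 mm) begins 54 mm behind the grasp point. The pads swing forward as they close: fully open they stand 13 mm farther back than shut.
Start: joints at [-71.757, 7.471, 85.268, -0, 87.261, -4.893], TCP at [235.769, -551.741, 232.392] pointing down, gripper open.
Joint ranges: [-169.43, 169.43], [-51.17, 129.36], [1.28, 143.12], [-76.62, 256.62], [0, 156.53], [-152.29, 152.29]. Speed limits (degrees/s): [136.94, 136.94, 159.86, 180, 180, 180].

## Interface

Orientations are given as [roll, pitch, yaw] about the fixed x, y, z axes, in that order (R = Rz(yaw) Ry(pitch) Rx(roll)).
In Python, from bench import r, vision gives the robot as it stands.
- The arm moves only by the tool step_arm, never from a script. Its argument "targets" is a list that holds one entry, the list of rows, each a list of 6 numbers: the shift along the world's x, y, z in mm, then the turn, a rotation vector about the world's x, y, z in rad. In form: [[[x, y, z, rx, ry, rz], ...]]. A call has 1 to 12 rows; each row is the pose to reach, as a shift and turn from the pose commanded when the call began; what a row does not reach only later rows make up. A row lasts 1/12 s, in which the tool goes at most 41.7 mm and 7.16 degrees, less where a joint would pass 70% of its speed; a pose out of reach is approached as far as the arm can. A call with a gripper value outside its range is refused whole. "fingers" is the gripper's target within -1 to 1 (shut at 1, half-way at 0, fully open at -1), set as the call begins (left out, the last holds). The fingers move at their own pace and stop on an object; "newtons" is the grip in N (left out, the last holds). Time passes only in rows, so rows that repeat a pose let the fingers close. It gives the time, the measured TCP pose, the force, the opening and the grip force at its end, in the units of the state.
- r.sense(): the state, without advancing time (a new reading comes with each control period).
- vision.snapshot(name): name is "scene" or "top" or "wrist"; returns a dict with "img" (420x560x3 uint8, blue, green, red), "mtx" (3x3 intrinsics, pixels), "D" ([k1, k2, p1, p2, k3] as OpenCV has them; the pictures are not rectified), "eye" and "attitude" of the camera in the world. Camera axes: x right, y up, looking along -z (the intrinsics and any distortion apply to the point x, -y, -z); pixel columns grow to the right and rows downward; lengths in mm; the calibration is good to about 2 mm. A picture is of the moment at which its call begins. There is no depth.
- r.hand_in(): hands the job in; it is judged then, once.
The state is a dict: "time": time; "joint_pos": joint angles; "qd": joint speeds; "joint_efforts": joint torques, N m; "tool_pos": TCP position; "tcp_rot": TCP orientation; "ft_force": force on the tool from outside, world axes, zero at the start; "wrist_torque": the same for the moment, N m; "finger_gap": finger opening in mm; "grip_force": force on a finger pad.
Only numpy, scipy, OpenCV 4.12 (cv2) and the standard library are available. Lean on these libraries where they do the work, as an engineer would, in place of code of your own. Each camera call takes 0.05 s, during which the arm holds its last target. There are 200 camera calls.

## Task

Top up the blue nozzle rack: slide its yellow cover fully open (if the catch holds it, turn the red knob clockwise to free it), stand a spare nozzle from the mat upright in every empty cell, then slide the cover fully shut again. Leave the nozzles already in the rack alone, leave any surplus spares standing upright on the mat, and do not disturb the hammer, can or magnet.

Things in the scene. Friction and masses are not known exactly. Their poses are not given: they have to be found in the camera images.
- rack: blue nozzle rack fixed to the bench; origin at its underside centre, x away from the robot and y left at yaw 0. Cell block 148 (x) by 218 (y), 2 by 3 cells at 70 pitch, walls 4 thick with tops 32 above the bench. Rails for the cover, 12 wide, tops at 93, run along x at y = +-125 from x = -80 to 270, posts at their ends. Grey catch housing 66 x 70, top at 117, at x = 0, y = 175.
- cover (a joint): slide of the yellow sheet cover along the rack's +x, m: 0 shut (over all six cells), 0.175 fully open (all cells clear). About 2 N of friction, stays where it is left. A hidden catch may hold it: it then stops dead within about 8 mm. The cover is 150 (x) by 262 (y), 5 thick, top 98.5 above the bench.
- cover_handle (a point): centre of the top face of the cover's black bar handle: 12 thick (rack x), 80 long (rack y), 38 high above the cover, its top 136.5 above the bench. Moves with the cover; over the rack's centre when shut.
- catch_knob (a point): centre of the top of the round red catch knob with black ribs on the grey housing: vertical axis, 42 diameter, 119 to 149 above the bench. Looks the same at every angle: only trying the cover shows if it is locked. Clockwise seen from above frees the cover: at most 1.0 rad is needed, stop at 1.8 rad from fully locked. 0.12 N m friction, stays put.
- cell_1 (a point): centre of the floor of cell 1: near row (rack x -35), right column (rack y -70), 6 above the bench. Cell 66 to 70 wide, floor to wall top 26.
- cell_2 (a point): centre of the floor of cell 2: near row (rack x -35), middle column (rack y 0), 6 above the bench. Cell 66 to 70 wide, floor to wall top 26.
- cell_3 (a point): centre of the floor of cell 3: near row (rack x -35), left column (rack y 70), 6 above the bench. Cell 66 to 70 wide, floor to wall top 26.
- cell_4 (a point): centre of the floor of cell 4: far row (rack x +35), right column (rack y -70), 6 above the bench. Cell 66 to 70 wide, floor to wall top 26.
- cell_5 (a point): centre of the floor of cell 5: far row (rack x +35), middle column (rack y 0), 6 above the bench. Cell 66 to 70 wide, floor to wall top 26.
- cell_6 (a point): centre of the floor of cell 6: far row (rack x +35), left column (rack y 70), 6 above the bench. Cell 66 to 70 wide, floor to wall top 26.
- racked_1: copper-coloured gas nozzle with a brass foot flange, black disc on its top: stands upright, 76 tall, body 36 diameter from 16 above the foot to the top, foot flange 44 diameter and 16 high, about 0.22 kg; origin at the centre of its underside, z up along it. If present, it stands in cell 1 from the start (hidden by the cover until that is opened); if absent, cell 1 starts empty.
- racked_2: copper-coloured gas nozzle with a brass foot flange, black disc on its top: stands upright, 76 tall, body 36 diameter from 16 above the foot to the top, foot flange 44 diameter and 16 high, about 0.22 kg; origin at the centre of its underside, z up along it. If present, it stands in cell 2 from the start (hidden by the cover until that is opened); if absent, cell 2 starts empty.
- racked_3: copper-coloured gas nozzle with a brass foot flange, black disc on its top: stands upright, 76 tall, body 36 diameter from 16 above the foot to the top, foot flange 44 diameter and 16 high, about 0.22 kg; origin at the centre of its underside, z up along it. If present, it stands in cell 3 from the start (hidden by the cover until that is opened); if absent, cell 3 starts empty.
- racked_4: copper-coloured gas nozzle with a brass foot flange, black disc on its top: stands upright, 76 tall, body 36 diameter from 16 above the foot to the top, foot flange 44 diameter and 16 high, about 0.22 kg; origin at the centre of its underside, z up along it. If present, it stands in cell 4 from the start (hidden by the cover until that is opened); if absent, cell 4 starts empty.
- racked_5: copper-coloured gas nozzle with a brass foot flange, black disc on its top: stands upright, 76 tall, body 36 diameter from 16 above the foot to the top, foot flange 44 diameter and 16 high, about 0.22 kg; origin at the centre of its underside, z up along it. If present, it stands in cell 5 from the start (hidden by the cover until that is opened); if absent, cell 5 starts empty.
- racked_6: copper-coloured gas nozzle with a brass foot flange, black disc on its top: stands upright, 76 tall, body 36 diameter from 16 above the foot to the top, foot flange 44 diameter and 16 high, about 0.22 kg; origin at the centre of its underside, z up along it. If present, it stands in cell 6 from the start (hidden by the cover until that is opened); if absent, cell 6 starts empty.
- spare_1: copper-coloured gas nozzle with a brass foot flange, black disc on its top: stands upright, 76 tall, body 36 diameter from 16 above the foot to the top, foot flange 44 diameter and 16 high, about 0.22 kg; origin at the centre of its underside, z up along it. A spare, standing at the start on the black rubber mat (240 x 240, 4 thick, fixed) right of the rack, about 90 or more from its neighbours.
- spare_2: copper-coloured gas nozzle with a brass foot flange, black disc on its top: stands upright, 76 tall, body 36 diameter from 16 above the foot to the top, foot flange 44 diameter and 16 high, about 0.22 kg; origin at the centre of its underside, z up along it. A spare, standing at the start on the black rubber mat (240 x 240, 4 thick, fixed) right of the rack, about 90 or more from its neighbours.
- spare_3: copper-coloured gas nozzle with a brass foot flange, black disc on its top: stands upright, 76 tall, body 36 diameter from 16 above the foot to the top, foot flange 44 diameter and 16 high, about 0.22 kg; origin at the centre of its underside, z up along it. A spare, standing at the start on the black rubber mat (240 x 240, 4 thick, fixed) right of the rack, about 90 or more from its neighbours.
- spare_4: copper-coloured gas nozzle with a brass foot flange, black disc on its top: stands upright, 76 tall, body 36 diameter from 16 above the foot to the top, foot flange 44 diameter and 16 high, about 0.22 kg; origin at the centre of its underside, z up along it. A spare, standing at the start on the black rubber mat (240 x 240, 4 thick, fixed) right of the rack, about 90 or more from its neighbours.
- spare_5: copper-coloured gas nozzle with a brass foot flange, black disc on its top: stands upright, 76 tall, body 36 diameter from 16 above the foot to the top, foot flange 44 diameter and 16 high, about 0.22 kg; origin at the centre of its underside, z up along it. A spare, standing at the start on the black rubber mat (240 x 240, 4 thick, fixed) right of the rack, about 90 or more from its neighbours.
- hammer: bystander: hammer, 250 long, lying on the bench left of the rack; origin on its underside, x along it
- spray: bystander: metal can with a green label, 56 diameter, 110 tall, standing on the bench beyond the mat; origin at the centre of its underside
- magnet: bystander: red triangular welding magnet, about 100 x 100 x 19, lying left of the rack's far end; origin on its underside
Mind the look-alikes: they are no part of the job. Leave any purple or turquoise look-alike of the spare_2 alone.

How it is judged:
By the outcome, as a careful person would: the job done as asked, in the order asked, and still so for the second after the job is handed in, with the robot touching nothing.
Of racked_1, racked_2, racked_3, racked_4, racked_5, racked_6 only 1 to 3 are there at a start; the rules pass over those that are not, and their reading is None.
At some moment in a run one of spare_1, spare_2, spare_3, spare_4, spare_5 may be knocked a few centimetres aside while the robot is not near it.
It also fails if it takes over 210 s, if anything falls off the work surface, if the arm or the gripper's body presses on something with over 40 N, if the wrist force passes 120 N, or if a joint passes its speed limit or range.

## Working session

There is one attempt and no reset: what is moved stays moved. The work goes in short steps, Python scripts to look and compute and a tool call to move; the robot and the scene stay as the last step left them, time stands still between calls to the robot, and variables do not carry over. Pictures are saved under pics/ and viewed, at most 14 in all, crops included, and the job is handed in when it is done.

Besides the shell and the picture viewer there is one more tool, called after "Call:" as name(argument=value, ...), one argument or row to a line, values as JSON. step_arm: Moves the arm, as the interface text tells. Its arguments: {"type":"object","properties":{"targets":{"type":"array"},"fingers":{"type":"number"},"newtons":{"type":"number"}},"required":["targets"]}

```bash
ls; mkdir -p pics
python3 - <<'E'
from bench import r, vision
import cv2, numpy as np, pickle
s=r.sense(); print(s)
for n in ("scene","top"):
    d=vision.snapshot(n); cv2.imwrite(f"pics/{n}0.png",d["img"]); pickle.dump(d,open(f"{n}.pkl","wb"))
    print(n,d["mtx"],d["D"],d["eye"],d["attitude"])
E
```

```text
pics
{'time': 0.0, 'joint_pos': array([-7.17563135e+01,  7.51307058e+00,  8.53304199e+01, -2.37764753e-03,
        8.72606600e+01, -4.89120072e+00]), 'qd': array([ 0.030875  , -0.05343321,  0.10272125,  0.02136764, -0.02548743,
        0.0008738 ]), 'joint_efforts': array([ 1.91221457e-04, -5.69405258e+01, -5.00553954e+01, -9.58746853e-06,
        1.50064391e-02,  6.43806220e-05]), 'tool_pos': array([ 235.59049633, -551.21624349,  231.35473051]), 'tcp_rot': array([-1.79896026e+02, -6.51420422e-03,  2.31349971e+01]), 'ft_force': array([ 0.31568411,  0.0597363 , -0.47168692]), 'wrist_torque': array([-0.02863179,  0.0497552 , -0.00335097]), 'grip_force': 0.0, 'finger_gap': 85.33285314344458}
scene [[388.42507421   0.         280.22107886]
 [  0.         388.42507421 203.22059173]
 [  0.           0.           1.        ]] [0.01031174 0.         0.         0.         0.        ] [ 991.08209658 -694.17127652  679.72880531] [53.34936534 -0.71726588 33.01223442]
top [[404.16249017   0.         283.65937568]
 [  0.         404.16249017 208.22646135]
 [  0.           0.           1.        ]] [0.03554133 0.         0.         0.         0.        ] [ 385.43366683  -37.73605195 1183.35838934] [ 8.56025970e+00  9.14320606e-02 -9.15576733e+01]
```

View pics/scene0.png

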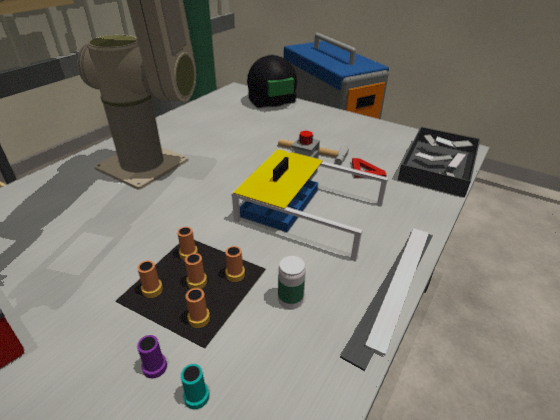

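View pics/top0.png

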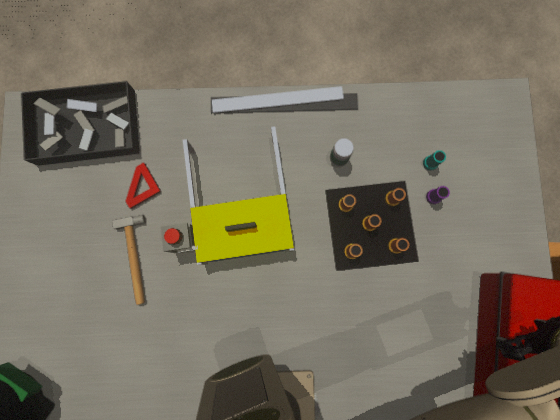

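The scene shows a rack with yellow cover, red knob on its left, and five copper spares on the mat. In the top view they are at about (347,203), (396,197), (372,222), (354,251) and (399,245). Purple (438,194) and turquoise (434,160) are look-alikes, both off the mat.

```bash
cat > h.py <<'E'
import cv2, numpy as np
from scipy.spatial.transform import Rotation as Rn
from bench import r, vision
def snap(n,save=None):
    d=vision.snapshot(n)
    if save: cv2.imwrite(f"pics/{save}.png",d["img"])
    return d
def cast(d,px,z):
    """pixels -> world points on plane z"""
    u=cv2.undistortPoints(np.array(px,float).reshape(-1,1,2),d["mtx"],np.array(d["D"],float))[:,0]
    v=np.c_[u[:,0],-u[:,1],-np.ones(len(u))]@Rn.from_euler('xyz',d["attitude"],degrees=True).as_matrix().T
    e=np.array(d["eye"]); return e+v*((z-e[2])/v[:,2])[:,None]
def proj(d,P):
    q=(np.array(P,float).reshape(-1,3)-d["eye"])@Rn.from_euler('xyz',d["attitude"],degrees=True).as_matrix()
    q[:,1:]*=-1
    return cv2.projectPoints(q,np.zeros(3),np.zeros(3),d["mtx"],np.array(d["D"],float))[0][:,0]
def mask(img,hlo,hhi,s=90,v=50):
    h=cv2.cvtColor(img,cv2.COLOR_BGR2HSV); return cv2.inRange(h,(hlo,s,v),(hhi,255,255))
def blobs(m,amin=60):
    n,_,st,c=cv2.connectedComponentsWithStats(m); return [(tuple(np.round(c[i],1)),st[i].tolist()) for i in range(1,n) if st[i][4]>=amin]
E
python3 - <<'E'
from h import *; import pickle
d=pickle.load(open("top.pkl","rb")); im=d["img"]
m=mask(im,22,35,150,100); cs,_=cv2.findContours(m,cv2.RETR_EXTERNAL,cv2.CHAIN_APPROX_NONE); c=max(cs,key=cv2.contourArea)
P=cast(d,c.reshape(-1,2),98.5)[:,:2].astype(np.float32); print("cover",cv2.minAreaRect(P))
red=cv2.bitwise_or(mask(im,0,6,150,90),mask(im,172,180,150,90))
for b in blobs(red): print("red",b,cast(d,b[0],149)[0].round(1))
for b in blobs(mask(im,5,24,100,60),80): print("copper",b)
g=cv2.cvtColor(im,cv2.COLOR_BGR2GRAY)
# dark in cover: handle
hull=np.zeros_like(m); cv2.fillPoly(hull,[c],255)
hm=(cv2.erode(hull,np.ones((5,5)))>0)&(m==0)
for b in blobs(hm.astype(np.uint8)*255,30): print("handle",b,cast(d,b[0],136.5)[0].round(1))
a=cv2.resize(im[140:280,320:460],None,fx=4,fy=4,interpolation=cv2.INTER_CUBIC); b=cv2.resize(im[180:280,150:300],None,fx=4,fy=4,interpolation=cv2.INTER_CUBIC)
cv2.imwrite("pics/c1.png",a); cv2.imwrite("pics/c2.png",b)
E
```

```text
cover ((499.68017578125, 75.2060317993164), (149.78515625, 261.7386779785156), 7.018193244934082)
red ((np.float64(141.0), np.float64(186.0)), [126, 163, 34, 45, 656]) [609.7 328.8 149. ]
red ((np.float64(171.6), np.float64(235.6)), [164, 228, 16, 16, 185]) [478.2 247.9 149. ]
red ((np.float64(532.2), np.float64(301.4)), [509, 274, 51, 63, 2385]) [ 292.3 -646.1  149. ]
copper ((np.float64(394.1), np.float64(196.7)), [385, 187, 21, 19, 216])
copper ((np.float64(346.3), np.float64(203.2)), [338, 194, 19, 18, 187])
copper ((np.float64(370.6), np.float64(222.1)), [362, 214, 20, 17, 194])
copper ((np.float64(242.5), np.float64(230.7)), [228, 225, 30, 10, 124])
copper ((np.float64(134.0), np.float64(265.1)), [124, 226, 20, 79, 692])
copper ((np.float64(397.1), np.float64(244.8)), [388, 237, 22, 17, 208])
copper ((np.float64(352.1), np.float64(250.5)), [344, 243, 19, 16, 182])
copper ((np.float64(554.4), np.float64(252.8)), [548, 242, 12, 28, 237])
handle ((np.float64(240.5), np.float64(226.6)), [225, 222, 32, 10, 192]) [497.8  73.2 136.5]
```

View pics/c1.png

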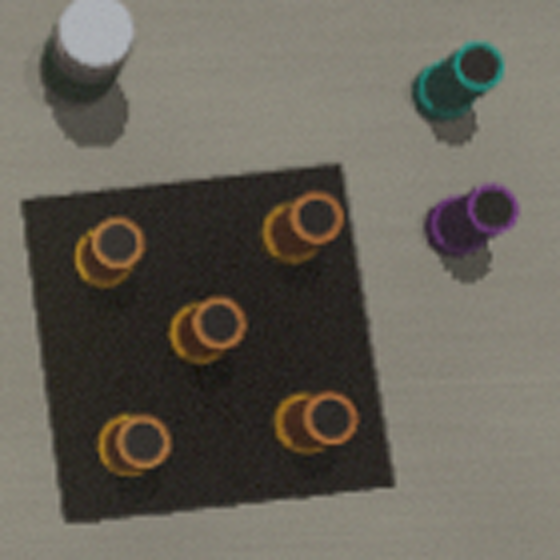

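View pics/c2.png

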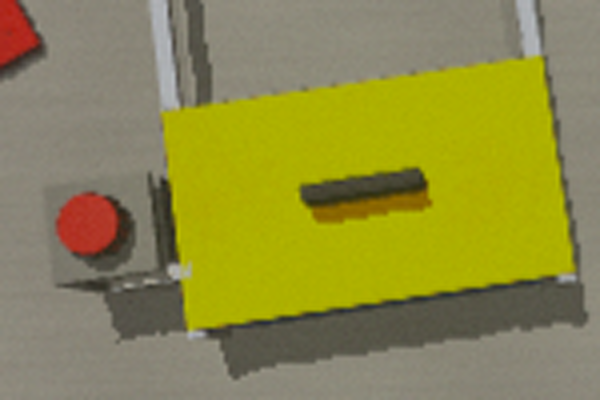

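The crops confirm the five copper nozzles standing on the mat. The purple and turquoise ones stand off it to the right and will be left alone. The cover is shut, with the rack at about (499.7, 75.2) and yaw 7.0°, which fits the knob position. I'm moving over the handle.

Call:
step_arm(
  targets=[
    [[132, 313, 0, 0, 0, 0.65], [132, 313, 0, 0, 0, 0.65], [132, 313, 0, 0, 0, 0.65], [132, 313, 0, 0, 0, 0.65], [132, 313, 0, 0, 0, 0.65], [132, 313, 0, 0, 0, 0.65], [264, 627, 0, 0, 0, 1.29], [264, 627, 0, 0, 0, 1.29], [264, 627, 0, 0, 0, 1.29], [264, 627, 0, 0, 0, 1.29], [264, 627, 0, 0, 0, 1.29], [264, 627, 0, 0, 0, 1.29]],
  ],
  fingers=-0.2,
  newtons=40,
)

```text
time: 1.1
tool_pos: [430.0, -88.9, 232.2]
tcp_rot: [180.0, 0.0, 97.5]
ft_force: [0.7, -1.1, -0.2]
finger_gap: 51.2
grip_force: 0.0
```

```bash
cat >> h.py <<'E'
O=np.array([499.7,75.2]); YAW=7.02
def rk(x,y):
    a=np.deg2rad(YAW); return O+[x*np.cos(a)-y*np.sin(a), x*np.sin(a)+y*np.cos(a)]
def rings(d,box,z,k=4):
    """black discs inside copper rings -> [(px,world)]"""
    x0,y0,x1,y1=box; im=cv2.resize(d["img"][y0:y1,x0:x1],None,fx=k,fy=k,interpolation=cv2.INTER_CUBIC)
    cs,hi=cv2.findContours(mask(im,3,24,95,60),cv2.RETR_CCOMP,cv2.CHAIN_APPROX_NONE); out=[]
    for c,q in zip(cs,hi[0]):
        if q[3]>=0 and 500<cv2.contourArea(c)<4000:
            (u,v),rad=cv2.minEnclosingCircle(c); p=((u+.5)/k-.5+x0,(v+.5)/k-.5+y0)
            out.append((np.round(p,1),cast(d,p,z)[0].round(1)[:2],round(rad/k,1)))
    return out
MAT=(320,170,440,290)
E
python3 - <<'E'
from h import *; import pickle
d=pickle.load(open("top.pkl","rb"))
for o in rings(d,MAT,80): print(o)
for i,(x,y) in enumerate([(-35,-70),(-35,0),(-35,70),(35,-70),(35,0),(35,70)],1): print(i,rk(x,y).round(1))
s=r.sense(); print(s["time"],s["tool_pos"],s["tcp_rot"],s["finger_gap"])
E
```

```text
(array([355.5, 249.9]), array([ 432. , -232.2]), 4.7)
(array([402.2, 244. ]), array([ 444.4, -359.5]), 4.7)
(array([374.5, 220.2]), array([ 511.6, -288.6]), 4.5)
(array([349.1, 200.2]), array([ 568.9, -222. ]), 4.7)
(array([398.7, 193.8]), array([ 583.2, -359.8]), 4.4)
1 [473.5   1.4]
2 [465.   70.9]
3 [456.4 140.4]
4 [543.  10.]
5 [534.4  79.5]
6 [525.9 149. ]
1.1 [429.95324269 -88.88573093 232.24535584] [1.79994750e+02 4.49252061e-03 9.74968687e+01] 51.17848671314317
```

Call:
step_arm(
  targets=[
    [[70, 164, 0, 0, 0, -0.008], [70, 164, 0, 0, 0, -0.008], [70, 164, 0, 0, 0, -0.008], [70, 164, 0, 0, 0, -0.008], [70, 164, 0, 0, 0, -0.008], [70, 164, -60, 0, 0, -0.008], [70, 164, -60, 0, 0, -0.008]],
  ],
)

```text
time: 1.68
tool_pos: [499.1, 74.2, 169.4]
tcp_rot: [-179.9, -0.0, 96.7]
ft_force: [-1.0, -0.4, -1.4]
finger_gap: 51.2
grip_force: 0.0
```

Run:
```python
from h import *
s=r.sense(); print(s["tool_pos"],s["tcp_rot"])
snap("scene","sc1"); d=snap("scene"); im=d["img"][100:260,200:400]; cv2.imwrite("pics/sc1.png",cv2.resize(im,None,fx=4,fy=4)[:600])
```

```text
[499.12116941  74.22731204 169.44135411] [-1.79888416e+02 -1.53815295e-03  9.67413161e+01]
```

View pics/sc1.png

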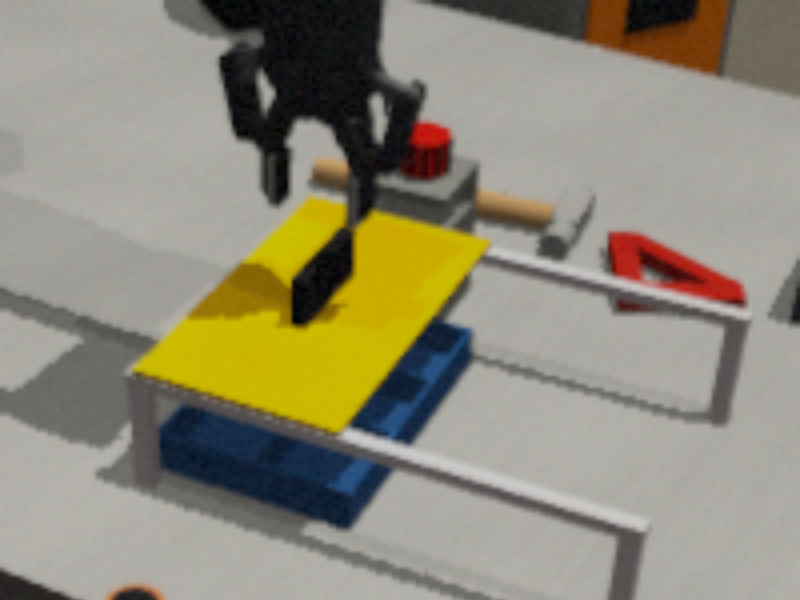

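The fingers straddle the handle (crop about (325,275)), so I'm going down and closing.

Call:
step_arm(
  targets=[
    [[0.5, 1, -20, 0, 0, 0.005], [0.5, 1, -39, 0, 0, 0.005], [0.5, 1, -39, 0, 0, 0.005]],
  ],
)

```text
time: 2.03
tool_pos: [498.6, 73.5, 131.1]
tcp_rot: [-179.8, -0.0, 96.8]
ft_force: [-0.3, -0.1, -1.8]
finger_gap: 51.4
grip_force: 0.0
```

Call:
step_arm(
  targets=[
    [[0, 0, 0, 0, 0, 0], [0, 0, 0, 0, 0, 0], [0, 0, 0, 0, 0, 0], [0, 0, 0, 0, 0, 0], [0, 0, 0, 0, 0, 0], [0, 0, 0, 0, 0, 0]],
  ],
  fingers=1,
  newtons=40,
)

```text
time: 2.53
tool_pos: [501.6, 73.9, 135.6]
tcp_rot: [179.8, 0.0, 96.9]
ft_force: [-2.4, -1.1, 7.2]
finger_gap: 9.6
grip_force: 39.2
```

Run:
```python
from h import *
for k in range(3):
    snap("scene"); s=r.sense(); print(s["tool_pos"].round(1),s["tcp_rot"].round(2),s["ft_force"].round(1),s["wrist_torque"].round(2),round(s["finger_gap"],1),round(s["grip_force"],1))
d=snap("scene"); cv2.imwrite("pics/sc2.png",cv2.resize(d["img"][100:220,220:340],None,fx=5,fy=5))
```

```text
[501.6  73.9 135.6] [1.7982e+02 3.0000e-02 9.6870e+01] [-1.8 -1.1  6.8] [-0.2   0.24 -0.01] 9.5 39.2
[501.6  73.9 135.5] [1.7982e+02 3.0000e-02 9.6870e+01] [-1.2 -1.2  6.6] [-0.17  0.24  0.06] 9.6 39.2
[501.6  73.9 135.6] [1.7982e+02 3.0000e-02 9.6870e+01] [-1.9 -1.7  7.4] [-0.14  0.28  0.06] 9.3 39.2
```

View pics/sc2.png

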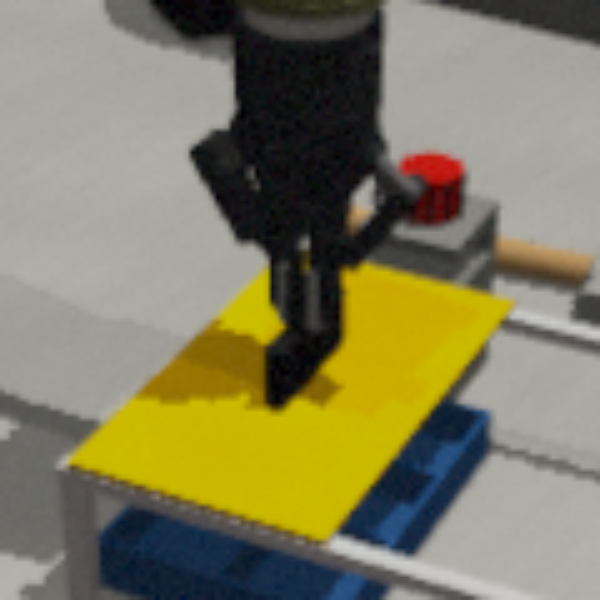

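The gripper holds the handle. Next I try the cover with a 20 mm slide along rack +x.

Call:
step_arm(
  targets=[
    [[5, 0.6, 0, 0, 0, 0], [10, 1.2, 0, 0, 0, 0], [15, 1.8, 0, 0, 0, 0], [20, 2.4, 0, 0, 0, 0], [20, 2.4, 0, 0, 0, 0], [20, 2.4, 0, 0, 0, 0]],
  ],
)

```text
time: 3.23
tool_pos: [509.4, 75.0, 134.5]
tcp_rot: [-178.5, 0.0, 96.9]
ft_force: [-69.2, -10.7, 56.9]
finger_gap: 9.2
grip_force: 49.0
```

The cover stopped dead after about 7 mm, so the catch is holding it. I'll relax, release, and go to the knob.

Call:
step_arm(
  targets=[
    [[-12, -1.4, 0, 0, 0, 0], [-22, -2.4, 0, 0, 0, 0], [-22, -2.4, 0, 0, 0, 0], [-22, -2.4, 0, 0, 0, 0]],
  ],
)

```text
time: 3.57
tool_pos: [500.6, 73.8, 135.2]
tcp_rot: [179.6, 0.1, 96.9]
ft_force: [8.4, -1.0, -1.8]
finger_gap: 9.6
grip_force: 42.1
```

Call:
step_arm(
  targets=[
    [[1, 0, 0, 0, 0, 0], [1, 0, 0, 0, 0, 0], [1, 0, 0, 0, 0, 0], [1, 0, 0, 0, 0, 0], [1, 0, 40, 0, 0, 0], [1, 0, 80, 0, 0, 0], [1, 0, 80, 0, 0, 0]],
  ],
  fingers=-1,
)

```text
time: 4.15
tool_pos: [503.1, 74.3, 222.0]
tcp_rot: [179.4, 0.0, 96.9]
ft_force: [2.1, 0.2, 1.6]
finger_gap: 85.7
grip_force: 0.0
```

Call:
step_arm(
  targets=[
    [[-24, 174, 0, 0, 0, 0], [-24, 174, 0, 0, 0, 0], [-24, 174, 0, 0, 0, 0], [-24, 174, 0, 0, 0, 0], [-24, 174, 0, 0, 0, 0], [-24, 174, 0, 0, 0, 0], [-24, 174, 0, 0, 0, 0], [-24, 174, 0, 0, 0, 0]],
  ],
)

```text
time: 4.82
tool_pos: [475.5, 247.2, 213.2]
tcp_rot: [-180.0, 0.0, 96.9]
ft_force: [-0.4, -0.3, -0.7]
finger_gap: 85.6
grip_force: 0.0
```

Run:
```python
from h import *
snap("top");s=r.sense(); print(s["tool_pos"].round(1),s["tcp_rot"].round(2),s["ft_force"].round(1),s["joint_pos"].round(1),s["time"])
```

```text
[475.6 246.9 213.3] [-1.7999e+02  3.0000e-02  9.6810e+01] [ 0.5 -0.4  0.1] [22.  -1.9 97.  -0.  85.  15.2] 4.8667
```

Call:
step_arm(
  targets=[
    [[3, 1.5, -35, 0, 0, 0], [3, 1.5, -60, 0, 0, 0], [3, 1.5, -70, 0, 0, 0], [3, 1.5, -70, 0, 0, 0], [3, 1.5, -70, 0, 0, 0]],
  ],
)

```text
time: 5.28
tool_pos: [478.4, 248.7, 143.6]
tcp_rot: [-180.0, 0.0, 96.8]
ft_force: [-0.5, 0.7, 0.9]
finger_gap: 85.6
grip_force: 0.0
```

Call:
step_arm(
  targets=[
    [[0, 0, 0, 0, 0, 0], [0, 0, 0, 0, 0, 0], [0, 0, 0, 0, 0, 0], [0, 0, 0, 0, 0, 0], [0, 0, 0, 0, 0, 0], [0, 0, 0, 0, 0, 0]],
  ],
  fingers=1,
  newtons=50,
)

```text
time: 5.78
tool_pos: [479.3, 249.9, 145.2]
tcp_rot: [179.8, -0.0, 96.9]
ft_force: [-1.1, -0.8, 6.7]
finger_gap: 36.5
grip_force: 49.2
```

Call:
step_arm(
  targets=[
    [[0, 0, 0, 0, 0, -0.1], [0, 0, 0, 0, 0, -0.2], [0, 0, 0, 0, 0, -0.3], [0, 0, 0, 0, 0, -0.4], [0, 0, 0, 0, 0, -0.5], [0, 0, 0, 0, 0, -0.6], [0, 0, 0, 0, 0, -0.7], [0, 0, 0, 0, 0, -0.8], [0, 0, 0, 0, 0, -0.9], [0, 0, 0, 0, 0, -1.0], [0, 0, 0, 0, 0, -1.1], [0, 0, 0, 0, 0, -1.15]],
  ],
)

```text
time: 6.78
tool_pos: [480.1, 249.5, 145.2]
tcp_rot: [179.9, -0.2, 30.7]
ft_force: [2.2, -3.1, 4.8]
finger_gap: 36.3
grip_force: 49.4
```

Run:
```python
from h import *
snap("top");s=r.sense(); print(s["tool_pos"].round(1),s["tcp_rot"].round(2),s["ft_force"].round(1),s["wrist_torque"].round(2),s["joint_pos"].round(1),s["finger_gap"])
```

```text
[480.1 249.5 145.3] [179.89  -0.21  30.6 ] [ 3.  -2.4  6.1] [-0.64 -0.62  0.04] [ 2.210e+01  1.500e+00  1.008e+02 -1.000e-01  7.750e+01  8.150e+01] 36.374113361637356
```

Call:
step_arm(
  targets=[
    [[0, 0, 0, 0, 0, 0], [0, 0, 0, 0, 0, 0], [0, 0, 0, 0, 0, 0], [0, 0, 0, 0, 0, 0], [0, 0, 35, 0, 0, 0], [0, 0, 70, 0, 0, 0], [0, 0, 70, 0, 0, 0.12], [0, 0, 70, 0, 0, 0.24]],
  ],
  fingers=-1,
)

```text
time: 7.5
tool_pos: [479.8, 250.4, 216.6]
tcp_rot: [179.9, -0.3, 45.1]
ft_force: [0.2, -0.7, 0.2]
finger_gap: 85.3
grip_force: 0.0
```

Call:
step_arm(
  targets=[
    [[21, -174, 0, 0, 0, 0.91], [21, -174, 0, 0, 0, 0.91], [21, -174, 0, 0, 0, 0.91], [21, -174, 0, 0, 0, 0.91], [21, -174, 0, 0, 0, 0.91], [21, -174, 0, 0, 0, 0.91], [21, -174, 0, 0, 0, 0.91], [21, -174, 0, 0, 0, 0.91], [21, -174, 0, 0, 0, 0.91], [21, -174, 0, 0, 0, 0.91]],
  ],
  fingers=-0.2,
)

```text
time: 8.33
tool_pos: [499.1, 75.6, 213.2]
tcp_rot: [-180.0, -0.0, 96.7]
ft_force: [0.0, 0.6, 0.2]
finger_gap: 51.1
grip_force: 0.0
```

Call:
step_arm(
  targets=[
    [[1.5, 0, -40, 0, 0, 0.005], [1.5, 0, -70, 0, 0, 0.005], [1.5, 0, -80, 0, 0, 0.005], [1.5, 0, -80, 0, 0, 0.005]],
  ],
)

```text
time: 8.67
tool_pos: [498.1, 75.7, 129.9]
tcp_rot: [-179.6, -0.0, 97.1]
ft_force: [0.3, 0.1, -0.5]
finger_gap: 51.1
grip_force: 0.0
```

Call:
step_arm(
  targets=[
    [[0, 0, 0, 0, 0, 0], [0, 0, 0, 0, 0, 0], [0, 0, 0, 0, 0, 0], [0, 0, 0, 0, 0, 0], [0, 0, 0, 0, 0, 0], [5, 0.6, 0, 0, 0, 0], [10, 1.2, 0, 0, 0, 0], [15, 1.8, 0, 0, 0, 0], [20, 2.5, 0, 0, 0, 0], [20, 2.5, 0, 0, 0, 0]],
  ],
  fingers=1,
  newtons=40,
)

```text
time: 9.5
tool_pos: [523.1, 78.2, 135.8]
tcp_rot: [179.7, 0.0, 97.1]
ft_force: [1.8, 0.7, 5.1]
finger_gap: 9.4
grip_force: 39.3
```

The cover is free now, so I slide it fully open.

Call:
step_arm(
  targets=[
    [[20, 2.5, 0, 0, 0, 0], [40, 4.9, 0, 0, 0, 0], [60, 7.4, 0, 0, 0, 0], [80, 9.8, 0, 0, 0, 0], [100, 12.3, 0, 0, 0, 0], [120, 14.7, 0, 0, 0, 0], [135, 16.6, 0, 0, 0, 0], [145, 17.8, 0, 0, 0, 0], [152, 18.7, 0, 0, 0, 0], [154, 18.9, 0, 0, 0, 0], [154, 18.9, 0, 0, 0, 0], [154, 18.9, 0, 0, 0, 0]],
  ],
)

```text
time: 10.5
tool_pos: [674.6, 96.8, 135.8]
tcp_rot: [-180.0, 0.0, 97.1]
ft_force: [-9.8, -0.9, 11.2]
finger_gap: 9.2
grip_force: 40.7
```

Call:
step_arm(
  targets=[
    [[2, 0.2, 0, 0, 0, 0], [2, 0.2, 0, 0, 0, 0], [2, 0.2, 0, 0, 0, 0]],
  ],
)

```text
time: 10.75
tool_pos: [674.8, 96.8, 135.7]
tcp_rot: [-179.7, 0.0, 97.2]
ft_force: [-18.9, -1.7, 17.0]
finger_gap: 9.6
grip_force: 41.7
```

Call:
step_arm(
  targets=[
    [[0, 0, 0, 0, 0, 0], [0, 0, 0, 0, 0, 0], [0, 0, 0, 0, 0, 0], [0, 0, 0, 0, 0, 0], [0, 0, 40, 0, 0, 0], [0, 0, 80, 0, 0, 0], [0, -40, 100, 0, 0, 0], [0, -80, 100, 0, 0, 0], [0, -120, 100, 0, 0, 0], [0, -160, 100, 0, 0, 0], [0, -200, 100, 0, 0, 0], [0, -240, 100, 0, 0, 0]],
  ],
  fingers=-1,
)

```text
time: 11.75
tool_pos: [676.7, -144.7, 233.6]
tcp_rot: [180.0, 0.0, 97.2]
ft_force: [0.7, 0.5, -0.3]
finger_gap: 85.5
grip_force: 0.0
```

```bash
cat > look.py <<'E'
from h import *; import sys
d=snap("top"); s=r.sense()
print(s["time"],s["tool_pos"].round(1),s["tcp_rot"].round(1))
for o in rings(d,MAT,80): print("mat",o)
for o in rings(d,(170,150,320,290),82):
    q=o[1]-O; a=np.deg2rad(YAW); print("rack",o,"rackxy",np.round([q[0]*np.cos(a)+q[1]*np.sin(a),-q[0]*np.sin(a)+q[1]*np.cos(a)],1))
m=mask(d["img"],22,35,150,100); cs,_=cv2.findContours(m,cv2.RETR_EXTERNAL,cv2.CHAIN_APPROX_NONE); c=max(cs,key=cv2.contourArea)
print("cover",cv2.minAreaRect(cast(d,c.reshape(-1,2),98.5)[:,:2].astype(np.float32)))
if len(sys.argv)>1: cv2.imwrite(f"pics/{sys.argv[1]}.png",cv2.resize(d["img"][140:290,160:440],None,fx=2.8,fy=2.8,interpolation=cv2.INTER_CUBIC))
E
python3 look.py t1; python3 -c "
from h import *
print(rk(175,0))"
```

```text
11.8 [ 675.8 -153.2  233.2] [-180.     0.2   96.8]
mat (array([355.6, 249.9]), array([ 431.9, -232.6]), 4.8)
mat (array([402.4, 244. ]), array([ 444.5, -359.9]), 4.7)
mat (array([374.3, 220.2]), array([ 511.4, -288.2]), 4.6)
mat (array([398.8, 193.7]), array([ 583.3, -360. ]), 4.5)
rack (array([243.8, 241.3]), array([463.1,  70.4]), 5.0) rackxy [-36.9  -0.3]
cover ((672.837158203125, 96.29413604736328), (149.90570068359375, 261.23870849609375), 6.975557327270508)
[673.38812138  96.58776499]
```

View pics/t1.png

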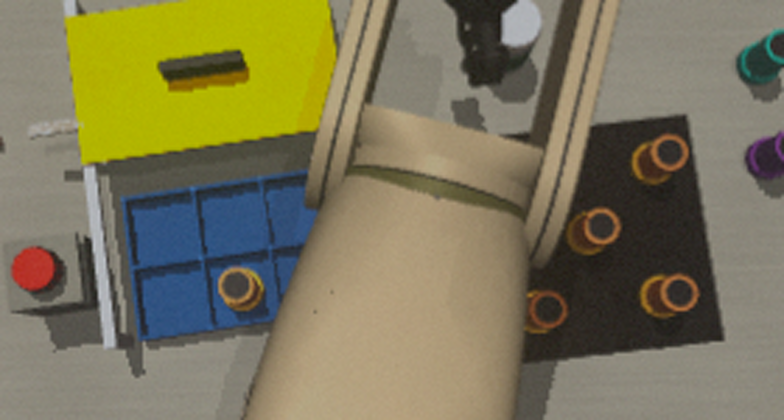

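The cover is fully open (its centre reads 174.5 mm from the shut position). Cell 2 holds a nozzle and cells 3, 5 and 6 are empty; the arm hides 1 and 4. I'm moving over the middle spare and will look again from there.

Call:
step_arm(
  targets=[
    [[-164, -135, 0, 0, 0, 0], [-164, -135, 0, 0, 0, 0], [-164, -135, 0, 0, 0, 0], [-164, -135, 0, 0, 0, 0], [-164, -135, 0, 0, 0, 0], [-164, -135, 0, 0, 0, 0], [-164, -135, -50, 0, 0, 0], [-164, -135, -90, 0, 0, 0], [-164, -135, -90, 0, 0, 0], [-164, -135, -90, 0, 0, 0]],
  ],
  fingers=-0.4,
)

```text
time: 12.63
tool_pos: [510.5, -276.0, 139.7]
tcp_rot: [-179.7, -0.3, 97.2]
ft_force: [-0.3, -0.1, 0.6]
finger_gap: 59.8
grip_force: 0.0
```

```bash
python3 look.py t2
```

```text
12.6833 [ 512.4 -277.1  142.8] [-1.799e+02 -1.000e-01  9.720e+01]
mat (array([402.2, 244.1]), array([ 444.2, -359.5]), 4.7)
mat (array([349.1, 200.1]), array([ 569.1, -222.1]), 4.6)
rack (array([243.8, 241.4]), array([462.9,  70.3]), 5.0) rackxy [-37.1  -0.4]
cover ((672.8406372070312, 96.26608276367188), (149.90570068359375, 261.2952880859375), 6.975557327270508)
```

View pics/t2.png

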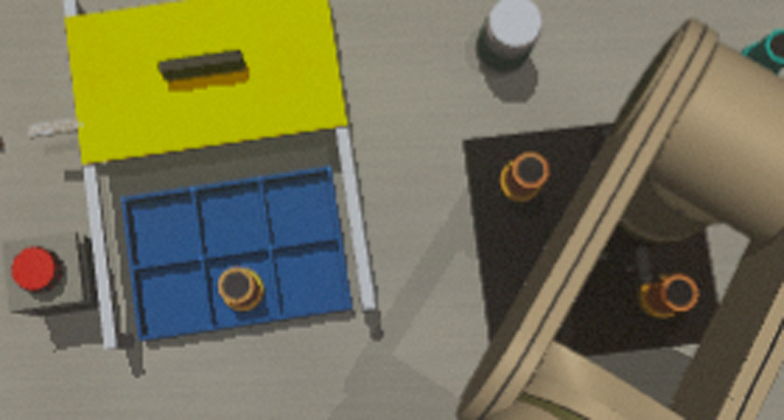

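Only cell 2 is filled, so 1, 3, 4, 5 and 6 are empty and all five spares are needed. I'm picking the middle spare.

Call:
step_arm(
  targets=[
    [[-1, -11, -10, 0, 0, 0], [-1, -11, -40, 0, 0, 0], [-1, -11, -60, 0, 0, 0], [-1, -11, -77, 0, 0, 0], [-1, -11, -77, 0, 0, 0], [-1, -11, -77, 0, 0, 0]],
  ],
)

```text
time: 13.18
tool_pos: [512.5, -289.6, 67.5]
tcp_rot: [180.0, 0.0, 97.2]
ft_force: [0.3, -0.1, 0.3]
finger_gap: 59.9
grip_force: 0.0
```

Call:
step_arm(
  targets=[
    [[0, 0, 0, 0, 0, 0], [0, 0, 0, 0, 0, 0], [0, 0, 0, 0, 0, 0], [0, 0, 0, 0, 0, 0], [0, 0, 0, 0, 0, 0]],
  ],
  fingers=1,
  newtons=40,
)

```text
time: 13.6
tool_pos: [513.4, -290.1, 69.3]
tcp_rot: [179.8, 0.2, 97.2]
ft_force: [-0.8, -0.1, 5.2]
finger_gap: 34.4
grip_force: 39.4
```

Call:
step_arm(
  targets=[
    [[0, 0, 40, 0, 0, 0], [0, 0, 80, 0, 0, 0], [0, 0, 118, 0, 0, 0], [13, 440, 118, 0, 0, 0], [13, 440, 118, 0, 0, 0], [13, 440, 118, 0, 0, 0], [13, 440, 118, 0, 0, 0], [13, 440, 118, 0, 0, 0], [13, 440, 118, 0, 0, 0], [13, 440, 118, 0, 0, 0], [13, 440, 118, 0, 0, 0], [13, 440, 118, 0, 0, 0]],
  ],
)

```text
time: 14.6
tool_pos: [523.2, 88.0, 186.0]
tcp_rot: [179.9, 0.0, 97.2]
ft_force: [1.8, 0.6, -1.9]
finger_gap: 34.2
grip_force: 40.9
```

Call:
step_arm(
  targets=[
    [[3, 63, 0, 0, 0, 0], [3, 63, 0, 0, 0, 0], [3, 63, 0, 0, 0, 0], [3, 63, -40, 0, 0, 0], [3, 63, -75, 0, 0, 0], [3, 63, -95, 0, 0, 0], [3, 63, -95, 0, 0, 0], [3, 63, -95, 0, 0, 0]],
  ],
)

```text
time: 15.27
tool_pos: [525.3, 148.6, 89.3]
tcp_rot: [-179.9, 0.0, 97.2]
ft_force: [0.9, -0.1, -1.3]
finger_gap: 34.4
grip_force: 40.8
```

Call:
step_arm(
  targets=[
    [[1, 0.5, -9, 0, 0, 0], [1, 0.5, -17, 0, 0, 0], [1, 0.5, -17, 0, 0, 0], [1, 0.5, -17, 0, 0, 0]],
  ],
)

```text
time: 15.6
tool_pos: [527.1, 149.4, 72.7]
tcp_rot: [180.0, 0.0, 97.2]
ft_force: [0.6, 0.3, -1.5]
finger_gap: 33.9
grip_force: 40.9
```

Call:
step_arm(
  targets=[
    [[0, 0, -2, 0, 0, 0], [0, 0, -2, 0, 0, 0], [0, 0, -2, 0, 0, 0]],
  ],
)

```text
time: 15.85
tool_pos: [527.7, 149.7, 71.4]
tcp_rot: [179.9, -0.0, 97.2]
ft_force: [-0.7, 0.5, 3.0]
finger_gap: 33.9
grip_force: 41.2
```

Call:
step_arm(
  targets=[
    [[0, 0, 0, 0, 0, 0], [0, 0, 0, 0, 0, 0], [0, 0, 0, 0, 0, 0], [0, 0, 40, 0, 0, 0], [0, 0, 80, 0, 0, 0], [0, 0, 115, 0, 0, 0], [0, -400, 115, 0, 0, 0], [0, -400, 115, 0, 0, 0], [0, -400, 115, 0, 0, 0], [0, -400, 115, 0, 0, 0], [0, -400, 115, 0, 0, 0], [0, -400, 115, 0, 0, 0]],
  ],
  fingers=-0.3,
)

```text
time: 16.85
tool_pos: [526.6, -102.4, 185.6]
tcp_rot: [180.0, 0.0, 97.2]
ft_force: [1.0, 1.0, -1.0]
finger_gap: 55.5
grip_force: 0.0
```

```bash
python3 look.py
```

```text
16.9 [ 526.3 -109.9  185.7] [-180.     0.3   96.9]
mat (array([402.4, 244. ]), array([ 444.6, -360.1]), 4.7)
mat (array([398.8, 193.7]), array([ 583.3, -360. ]), 4.5)
rack (array([243.8, 241.3]), array([463.3,  70.4]), 5.0) rackxy [-36.7  -0.3]
rack (array([214. , 219.6]), array([525. , 151.4]), 4.8) rackxy [34.4 72.5]
cover ((672.8372802734375, 96.2937240600586), (149.90570068359375, 261.2954406738281), 6.975557327270508)
```

Call:
step_arm(
  targets=[
    [[59, -251, 0, 0, 0, 0], [59, -251, 0, 0, 0, 0], [59, -251, 0, 0, 0, 0], [59, -251, 0, 0, 0, 0], [59, -251, 0, 0, 0, 0], [59, -251, 0, 0, 0, 0], [59, -251, 0, 0, 0, 0], [59, -251, -40, 0, 0, 0], [59, -251, -40, 0, 0, 0]],
  ],
  fingers=-0.4,
)

```text
time: 17.65
tool_pos: [583.1, -350.6, 138.1]
tcp_rot: [-179.6, -0.4, 97.1]
ft_force: [-2.1, 0.7, -3.1]
finger_gap: 59.7
grip_force: 0.0
```

```bash
python3 look.py
```

```text
17.7 [ 583.2 -349.8  140.1] [-179.6   -0.4   97.1]
mat (array([349.1, 200.2]), array([ 569., -222.]), 4.5)
rack (array([243.8, 241.3]), array([463.2,  70.3]), 5.0) rackxy [-36.8  -0.4]
rack (array([214.1, 219.6]), array([524.8, 151.1]), 4.9) rackxy [34.2 72.3]
cover ((672.8389282226562, 96.27993774414062), (149.90570068359375, 261.3232116699219), 6.975557327270508)
```

Call:
step_arm(
  targets=[
    [[2, -11, -5, 0, 0, 0], [2, -11, -25, 0, 0, 0], [2, -11, -50, 0, 0, 0], [2, -11, -75, 0, 0, 0], [2, -11, -75, 0, 0, 0], [2, -11, -75, 0, 0, 0]],
  ],
)

```text
time: 18.2
tool_pos: [587.6, -362.0, 70.5]
tcp_rot: [-179.9, -0.1, 97.2]
ft_force: [-0.5, 0.1, 0.6]
finger_gap: 59.7
grip_force: 0.0
```

Call:
step_arm(
  targets=[
    [[0, 0, 0, 0, 0, 0], [0, 0, 0, 0, 0, 0], [0, 0, 0, 0, 0, 0], [0, 0, 0, 0, 0, 0], [0, 0, 0, 0, 0, 0]],
  ],
  fingers=1,
)

```text
time: 18.62
tool_pos: [589.5, -363.9, 74.2]
tcp_rot: [179.8, 0.2, 97.2]
ft_force: [-2.3, -0.6, 5.2]
finger_gap: 33.6
grip_force: 39.2
```

Call:
step_arm(
  targets=[
    [[0, 0, 40, 0, 0, 0], [0, 0, 80, 0, 0, 0], [0, 0, 115, 0, 0, 0], [-52, 442, 115, 0, 0, 0], [-52, 442, 115, 0, 0, 0], [-52, 442, 115, 0, 0, 0], [-52, 442, 115, 0, 0, 0], [-52, 442, 115, 0, 0, 0], [-52, 442, 115, 0, 0, 0], [-52, 442, 115, 0, 0, 0], [-52, 442, 115, 0, 0, 0], [-52, 442, 115, 0, 0, 0]],
  ],
)

```text
time: 19.62
tool_pos: [544.1, 11.8, 187.2]
tcp_rot: [179.8, 0.0, 97.2]
ft_force: [0.8, 0.7, -2.9]
finger_gap: 33.3
grip_force: 40.9
```

Call:
step_arm(
  targets=[
    [[-8, 65, 0, 0, 0, 0], [-8, 65, 0, 0, 0, 0], [-8, 65, 0, 0, 0, 0], [-8, 65, 0, 0, 0, 0], [-8, 65, 0, 0, 0, 0]],
  ],
)

```text
time: 20.03
tool_pos: [536.6, 74.8, 186.6]
tcp_rot: [179.9, 0.0, 97.2]
ft_force: [0.1, -1.1, -1.0]
finger_gap: 33.2
grip_force: 40.9
```

Call:
step_arm(
  targets=[
    [[0, 3, -35, 0, 0, 0], [0, 3, -70, 0, 0, 0], [0, 3, -90, 0, 0, 0], [0, 3, -100, 0, 0, 0], [0, 3, -107, 0, 0, 0], [0, 3, -107, 0, 0, 0], [0, 3, -107, 0, 0, 0]],
  ],
)

```text
time: 20.62
tool_pos: [537.2, 77.4, 79.7]
tcp_rot: [179.9, 0.0, 97.1]
ft_force: [0.3, 0.0, -2.0]
finger_gap: 33.2
grip_force: 40.9
```

Call:
step_arm(
  targets=[
    [[0, 0, -3, 0, 0, 0], [0, 0, -4, 0, 0, 0], [0, 0, -4, 0, 0, 0], [0, 0, -4, 0, 0, 0]],
  ],
)

```text
time: 20.95
tool_pos: [537.6, 78.0, 76.1]
tcp_rot: [179.8, 0.0, 97.2]
ft_force: [0.4, 0.4, 5.3]
finger_gap: 33.8
grip_force: 41.7
```

Call:
step_arm(
  targets=[
    [[0, 0, 0, 0, 0, 0], [0, 0, 0, 0, 0, 0], [0, 0, 0, 0, 0, 0], [0, 0, 40, 0, 0, 0], [0, 0, 80, 0, 0, 0], [0, 0, 112, 0, 0, 0], [-46, -220, 112, 0, 0, 0], [-46, -220, 112, 0, 0, 0], [-46, -220, 112, 0, 0, 0], [-46, -220, 112, 0, 0, 0], [-46, -220, 112, 0, 0, 0], [-46, -220, 112, 0, 0, 0]],
  ],
  fingers=-0.3,
)

```text
time: 21.95
tool_pos: [488.7, -146.3, 186.4]
tcp_rot: [-180.0, 0.1, 97.0]
ft_force: [0.2, 0.3, -0.5]
finger_gap: 55.2
grip_force: 0.0
```

```bash
python3 look.py
```

```text
22.0 [ 488.6 -147.3  186.3] [-1.799e+02  1.000e-01  9.690e+01]
mat (array([402.3, 244.1]), array([ 444.4, -359.6]), 4.7)
rack (array([243.8, 241.4]), array([463. ,  70.3]), 5.0) rackxy [-37.   -0.4]
rack (array([214.1, 219.6]), array([524.8, 151.1]), 4.9) rackxy [34.2 72.3]
rack (array([239.4, 216.6]), array([531.2,  81.6]), 4.8) rackxy [32.   2.5]
cover ((672.881591796875, 96.26510620117188), (149.83926391601562, 261.2935485839844), 6.968694686889648)
```

Call:
step_arm(
  targets=[
    [[-43, -214, 0, 0, 0, 0], [-43, -214, 0, 0, 0, 0], [-43, -214, 0, 0, 0, 0], [-43, -214, 0, 0, 0, 0], [-43, -214, 0, 0, 0, 0], [-43, -214, 0, 0, 0, 0], [-43, -214, -40, 0, 0, 0], [-43, -214, -60, 0, 0, 0], [-43, -214, -60, 0, 0, 0], [-43, -214, -60, 0, 0, 0]],
  ],
  fingers=-0.4,
)

```text
time: 22.83
tool_pos: [446.3, -354.7, 125.0]
tcp_rot: [-179.9, -0.2, 97.2]
ft_force: [-0.7, -1.0, 0.8]
finger_gap: 60.0
grip_force: 0.0
```

```bash
python3 look.py
```

```text
22.8833 [ 447.4 -355.6  126.9] [-180.    -0.    97.2]
mat (array([355.5, 249.9]), array([ 431.9, -232.4]), 4.7)
mat (array([349.1, 200.3]), array([ 568.8, -221.9]), 4.6)
rack (array([243.8, 241.4]), array([462.9,  70.3]), 5.0) rackxy [-37.1  -0.4]
rack (array([214. , 219.6]), array([525.1, 151.4]), 4.8) rackxy [34.5 72.5]
rack (array([239.5, 216.6]), array([531.3,  81.5]), 4.9) rackxy [32.1  2.4]
cover ((672.8406372070312, 96.26608276367188), (149.90570068359375, 261.2952880859375), 6.975557327270508)
```

Call:
step_arm(
  targets=[
    [[-1.5, -5, -5, 0, 0, 0], [-1.5, -5, -30, 0, 0, 0], [-1.5, -5, -60, 0, 0, 0], [-1.5, -5, -60, 0, 0, 0], [-1.5, -5, -60, 0, 0, 0]],
  ],
)

```text
time: 23.3
tool_pos: [445.1, -360.5, 66.2]
tcp_rot: [-179.9, -0.1, 97.2]
ft_force: [-0.1, 0.0, 1.0]
finger_gap: 59.6
grip_force: 0.0
```

Call:
step_arm(
  targets=[
    [[0, 0, 0, 0, 0, 0], [0, 0, 0, 0, 0, 0], [0, 0, 0, 0, 0, 0], [0, 0, 0, 0, 0, 0], [0, 0, 0, 0, 0, 0]],
  ],
  fingers=1,
)

```text
time: 23.72
tool_pos: [447.0, -362.6, 69.4]
tcp_rot: [179.9, 0.2, 97.2]
ft_force: [-1.9, -0.3, 7.5]
finger_gap: 33.9
grip_force: 39.6
```

Call:
step_arm(
  targets=[
    [[0, 0, 40, 0, 0, 0], [0, 0, 80, 0, 0, 0], [0, 0, 115, 0, 0, 0], [98, 369, 115, 0, 0, 0], [98, 369, 115, 0, 0, 0], [98, 369, 115, 0, 0, 0], [98, 369, 115, 0, 0, 0], [98, 369, 115, 0, 0, 0], [98, 369, 115, 0, 0, 0], [98, 369, 115, 0, 0, 0], [98, 369, 115, 0, 0, 0], [98, 369, 115, 0, 0, 0]],
  ],
)

```text
time: 24.72
tool_pos: [542.5, 3.5, 182.9]
tcp_rot: [179.9, 0.0, 97.2]
ft_force: [1.6, 0.6, -1.4]
finger_gap: 34.3
grip_force: 40.8
```

Call:
step_arm(
  targets=[
    [[0, 0, 0, 0, 0, 0], [0, 0, 0, 0, 0, 0], [0, 0, 0, 0, 0, 0]],
  ],
)

```text
time: 24.97
tool_pos: [542.1, 1.4, 182.1]
tcp_rot: [180.0, 0.0, 97.2]
ft_force: [-0.6, -0.4, -1.3]
finger_gap: 34.3
grip_force: 40.8
```

Target is (545.5, 7, about 71.5).

Call:
step_arm(
  targets=[
    [[3, 5.5, -35, 0, 0, 0], [3, 5.5, -70, 0, 0, 0], [3, 5.5, -90, 0, 0, 0], [3, 5.5, -100, 0, 0, 0], [3, 5.5, -108, 0, 0, 0], [3, 5.5, -111, 0, 0, 0], [3, 5.5, -111, 0, 0, 0], [3, 5.5, -111, 0, 0, 0]],
  ],
)

```text
time: 25.63
tool_pos: [546.3, 6.0, 72.2]
tcp_rot: [179.8, 0.0, 97.1]
ft_force: [0.0, 0.8, -1.0]
finger_gap: 34.5
grip_force: 40.9
```

Call:
step_arm(
  targets=[
    [[0, 0, -1.5, 0, 0, 0], [0, 0, -2, 0, 0, 0], [0, 0, -2, 0, 0, 0]],
  ],
)

```text
time: 25.88
tool_pos: [546.6, 6.3, 71.4]
tcp_rot: [179.8, 0.1, 97.1]
ft_force: [-5.5, -1.4, 12.6]
finger_gap: 33.8
grip_force: 42.3
```

Call:
step_arm(
  targets=[
    [[0, 0, 0, 0, 0, 0], [0, 0, 0, 0, 0, 0], [0, 0, 0, 0, 0, 0], [0, 0, 40, 0, 0, 0], [0, 0, 80, 0, 0, 0], [0, 0, 115, 0, 0, 0], [-50, -100, 115, 0, 0, 0], [-50, -100, 115, 0, 0, 0], [-50, -100, 115, 0, 0, 0], [-50, -100, 115, 0, 0, 0], [-50, -100, 115, 0, 0, 0]],
  ],
  fingers=-0.3,
)

```text
time: 26.8
tool_pos: [494.5, -94.4, 183.6]
tcp_rot: [180.0, 0.0, 97.0]
ft_force: [1.0, 0.0, 0.2]
finger_gap: 55.7
grip_force: 0.0
```

```bash
python3 look.py
```

```text
26.85 [494.9 -93.4 183.5] [180.   -0.   97.1]
rack (array([243.8, 241.3]), array([463.3,  70.4]), 5.0) rackxy [-36.7  -0.3]
rack (array([214.1, 219.7]), array([524.8, 151.1]), 4.9) rackxy [34.2 72.3]
rack (array([239.4, 216.6]), array([531.3,  81.7]), 4.8) rackxy [32.2  2.6]
cover ((672.8389892578125, 96.27985382080078), (149.90570068359375, 261.26751708984375), 6.975557327270508)
```

Call:
step_arm(
  targets=[
    [[-61, -140, 0, 0, 0, 0], [-61, -140, 0, 0, 0, 0], [-61, -140, 0, 0, 0, 0], [-61, -140, 0, 0, 0, 0], [-61, -140, 0, 0, 0, 0], [-61, -140, -40, 0, 0, 0], [-61, -140, -55, 0, 0, 0], [-61, -140, -55, 0, 0, 0], [-61, -140, -55, 0, 0, 0]],
  ],
  fingers=-0.4,
)

```text
time: 27.6
tool_pos: [433.9, -231.7, 127.6]
tcp_rot: [-179.9, -0.1, 97.2]
ft_force: [0.1, -0.6, 0.9]
finger_gap: 60.0
grip_force: 0.0
```

```bash
python3 look.py; python3 -c "
from h import *
d=snap('wrist'); cv2.imwrite('pics/w1.png',d['img']); print(d['eye'],d['attitude'],proj(d,[431.9,-232.4,80]))"
```

```text
27.65 [ 434.7 -232.4  129. ] [180.   -0.   97.2]
mat (array([349. , 200.2]), array([ 568.9, -221.7]), 4.7)
rack (array([243.9, 241.3]), array([463.2,  70.2]), 5.0) rackxy [-36.8  -0.5]
rack (array([214. , 219.6]), array([525. , 151.2]), 4.9) rackxy [34.4 72.3]
rack (array([239.5, 216.6]), array([531.3,  81.5]), 4.9) rackxy [32.1  2.4]
rack (array([265.7, 211.3]), array([544.1,   9. ]), 4.9) rackxy [ 36.  -71.1]
cover ((672.87890625, 96.27075958251953), (149.8285369873047, 261.2952880859375), 6.975558280944824)
[ 426.43437737 -161.97984318  269.75357093] [-1.66669024e+01 -8.86324195e-03  7.17938245e+00] [[273.14130391 234.22533832]]
```

View pics/w1.png

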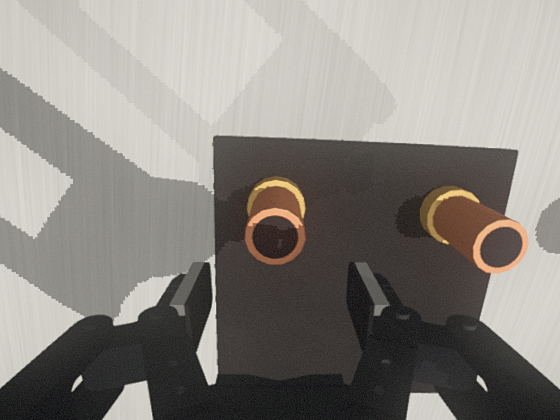

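Cell 4 is filled. The wrist view shows the next spare's top at (275,236), against (273,234) predicted, so it hasn't been knocked and lies between the open fingers. I'm picking it.

Call:
step_arm(
  targets=[
    [[-1, -1.5, -30, 0, 0, 0], [-1, -1.5, -50, 0, 0, 0], [-1, -1.5, -62, 0, 0, 0], [-1, -1.5, -62, 0, 0, 0], [-1, -1.5, -62, 0, 0, 0]],
  ],
)

```text
time: 28.12
tool_pos: [433.3, -234.6, 67.2]
tcp_rot: [180.0, 0.0, 97.2]
ft_force: [1.0, -0.8, 0.8]
finger_gap: 60.3
grip_force: 0.0
```

Call:
step_arm(
  targets=[
    [[0, 0, 0, 0, 0, 0], [0, 0, 0, 0, 0, 0], [0, 0, 0, 0, 0, 0], [0, 0, 0, 0, 0, 0], [0, 0, 0, 0, 0, 0]],
  ],
  fingers=1,
)

```text
time: 28.53
tool_pos: [434.1, -235.6, 68.5]
tcp_rot: [179.9, 0.1, 97.2]
ft_force: [-1.6, 0.4, 5.0]
finger_gap: 34.2
grip_force: 39.4
```

Call:
step_arm(
  targets=[
    [[0, 0, 40, 0, 0, 0], [0, 0, 80, 0, 0, 0], [0, 0, 117, 0, 0, 0], [24, 373, 117, 0, 0, 0], [24, 373, 117, 0, 0, 0], [24, 373, 117, 0, 0, 0], [24, 373, 117, 0, 0, 0], [24, 373, 117, 0, 0, 0], [24, 373, 117, 0, 0, 0], [24, 373, 117, 0, 0, 0], [24, 373, 117, 0, 0, 0], [24, 373, 117, 0, 0, 0]],
  ],
)

```text
time: 29.53
tool_pos: [456.9, 140.7, 184.6]
tcp_rot: [179.9, -0.0, 97.2]
ft_force: [1.3, -1.0, -1.7]
finger_gap: 34.4
grip_force: 41.0
```

Call:
step_arm(
  targets=[
    [[0, 1, 0, 0, 0, 0], [0, 1, 0, 0, 0, 0], [0, 1, 0, 0, 0, 0]],
  ],
)

```text
time: 29.78
tool_pos: [456.9, 139.4, 183.9]
tcp_rot: [180.0, 0.0, 97.2]
ft_force: [-0.1, -0.2, -2.2]
finger_gap: 34.4
grip_force: 41.0
```

Call:
step_arm(
  targets=[
    [[1.5, -2, -35, 0, 0, 0], [1.5, -2, -70, 0, 0, 0], [1.5, -2, -90, 0, 0, 0], [1.5, -2, -102, 0, 0, 0], [1.5, -2, -110, 0, 0, 0], [1.5, -2, -113.5, 0, 0, 0], [1.5, -2, -113.5, 0, 0, 0], [1.5, -2, -113.5, 0, 0, 0]],
  ],
)

```text
time: 30.45
tool_pos: [459.8, 137.0, 71.5]
tcp_rot: [179.8, -0.0, 97.1]
ft_force: [-0.2, 0.8, -2.3]
finger_gap: 34.5
grip_force: 41.0
```

Call:
step_arm(
  targets=[
    [[0, 0, -1.5, 0, 0, 0], [0, 0, -1.5, 0, 0, 0], [0, 0, -1.5, 0, 0, 0]],
  ],
)

```text
time: 30.7
tool_pos: [460.0, 137.4, 70.5]
tcp_rot: [179.8, -0.0, 97.1]
ft_force: [-2.4, -0.7, 6.8]
finger_gap: 34.2
grip_force: 41.9
```

Call:
step_arm(
  targets=[
    [[0, 0, 0, 0, 0, 0], [0, 0, 0, 0, 0, 0], [0, 0, 0, 0, 0, 0], [0, 0, 40, 0, 0, 0], [0, 0, 80, 0, 0, 0], [0, 0, 115, 0, 0, 0], [55, -180, 115, 0, 0, 0], [55, -180, 115, 0, 0, 0], [55, -180, 115, 0, 0, 0], [55, -180, 115, 0, 0, 0], [55, -180, 115, 0, 0, 0], [55, -180, 115, 0, 0, 0]],
  ],
  fingers=-0.3,
)

```text
time: 31.7
tool_pos: [514.3, -47.0, 183.5]
tcp_rot: [180.0, 0.1, 96.9]
ft_force: [0.5, 0.0, -0.4]
finger_gap: 55.4
grip_force: 0.0
```

Call:
step_arm(
  targets=[
    [[57, -180, 0, 0, 0, 0], [57, -180, 0, 0, 0, 0], [57, -180, 0, 0, 0, 0], [57, -180, 0, 0, 0, 0], [57, -180, 0, 0, 0, 0], [57, -180, 0, 0, 0, 0], [57, -180, 0, 0, 0, 0], [57, -180, -40, 0, 0, 0], [57, -180, -40, 0, 0, 0], [57, -180, -40, 0, 0, 0]],
  ],
  fingers=-0.4,
)

```text
time: 32.53
tool_pos: [568.3, -220.1, 141.0]
tcp_rot: [-179.7, -0.2, 97.2]
ft_force: [-0.8, 0.5, -0.8]
finger_gap: 60.0
grip_force: 0.0
```

```bash
python3 look.py; python3 -c "
from h import *
d=snap('wrist'); cv2.imwrite('pics/w2.png',d['img']); s=r.sense(); print(s['tool_pos'].round(1),proj(d,[568.9,-221.9,80]))
print(rings(d,(0,0,560,300),80,1)); 
cs,hi=cv2.findContours(mask(d['img'],3,24,95,60),cv2.RETR_CCOMP,cv2.CHAIN_APPROX_NONE)
for c,q in zip(cs,hi[0]):
  if q[3]>=0 and cv2.contourArea(c)>500: print(cv2.minEnclosingCircle(c),cast(d,cv2.minEnclosingCircle(c)[0],80))"
```

```text
32.5833 [ 569.7 -221.   143.3] [-1.799e+02 -1.000e-01  9.720e+01]
rack (array([218., 244.]), array([457.8, 140.4]), 5.0) rackxy [-33.6  69.8]
rack (array([243.8, 241.3]), array([463.1,  70.4]), 5.0) rackxy [-36.9  -0.3]
rack (array([214. , 219.5]), array([525.3, 151.2]), 4.8) rackxy [34.7 72.3]
rack (array([239.5, 216.7]), array([531. ,  81.4]), 4.9) rackxy [31.8  2.3]
rack (array([265.8, 211.4]), array([543.9,   8.9]), 4.7) rackxy [ 35.8 -71.2]
cover ((672.87890625, 96.27075958251953), (149.8285369873047, 261.2952880859375), 6.975558280944824)
[ 570.7 -221.6  144.7] [[276.75878887 228.22615873]]
[(array([278.5, 231. ]), array([ 570.2, -223.6]), 21.7)]
((278.5, 231.0), 21.708393096923828) [[ 570.1992234  -223.57671223   80.        ]]
```

Cell 3 is filled. The last spare is where predicted: the wrist view puts it at (570, -223.5).

Call:
step_arm(
  targets=[
    [[0, -1.5, -30, 0, 0, 0], [0, -1.5, -55, 0, 0, 0], [0, -1.5, -77, 0, 0, 0], [0, -1.5, -77, 0, 0, 0], [0, -1.5, -77, 0, 0, 0]],
  ],
)

```text
time: 33.05
tool_pos: [570.3, -223.6, 67.1]
tcp_rot: [-180.0, -0.0, 97.2]
ft_force: [-0.1, 0.1, 0.6]
finger_gap: 59.7
grip_force: 0.0
```

Call:
step_arm(
  targets=[
    [[0, 0, 0, 0, 0, 0], [0, 0, 0, 0, 0, 0], [0, 0, 0, 0, 0, 0], [0, 0, 0, 0, 0, 0], [0, 0, 0, 0, 0, 0]],
  ],
  fingers=1,
)

```text
time: 33.47
tool_pos: [572.1, -225.1, 69.8]
tcp_rot: [179.8, 0.2, 97.2]
ft_force: [-2.0, 0.1, 5.3]
finger_gap: 33.8
grip_force: 39.3
```

Call:
step_arm(
  targets=[
    [[0, 0, 40, 0, 0, 0], [0, 0, 80, 0, 0, 0], [0, 0, 117, 0, 0, 0], [-96, 224, 117, 0, 0, 0], [-96, 224, 117, 0, 0, 0], [-96, 224, 117, 0, 0, 0], [-96, 224, 117, 0, 0, 0], [-96, 224, 117, 0, 0, 0], [-96, 224, 117, 0, 0, 0], [-96, 224, 117, 0, 0, 0], [-96, 224, 117, 0, 0, 0], [-96, 224, 117, 0, 0, 0]],
  ],
)

```text
time: 34.47
tool_pos: [475.0, -0.2, 184.7]
tcp_rot: [179.9, 0.1, 97.2]
ft_force: [-0.0, -1.5, -3.4]
finger_gap: 33.9
grip_force: 41.3
```

Call:
step_arm(
  targets=[
    [[1.5, -0.5, -35, 0, 0, 0], [1.5, -0.5, -70, 0, 0, 0], [1.5, -0.5, -90, 0, 0, 0], [1.5, -0.5, -102, 0, 0, 0], [1.5, -0.5, -110, 0, 0, 0], [1.5, -0.5, -112.5, 0, 0, 0], [1.5, -0.5, -112.5, 0, 0, 0], [1.5, -0.5, -112.5, 0, 0, 0]],
  ],
)

```text
time: 35.13
tool_pos: [477.5, -1.3, 72.4]
tcp_rot: [179.8, 0.0, 97.1]
ft_force: [-0.1, -0.2, -2.6]
finger_gap: 33.9
grip_force: 41.3
```

Call:
step_arm(
  targets=[
    [[0, 0, -1.5, 0, 0, 0], [0, 0, -1.5, 0, 0, 0], [0, 0, -1.5, 0, 0, 0]],
  ],
)

```text
time: 35.38
tool_pos: [477.6, -1.1, 71.8]
tcp_rot: [179.8, 0.0, 97.1]
ft_force: [-5.1, 0.5, 9.8]
finger_gap: 34.2
grip_force: 42.6
```

Call:
step_arm(
  targets=[
    [[0, 0, 0, 0, 0, 0], [0, 0, 0, 0, 0, 0], [0, 0, 0, 0, 0, 0], [0, 0, 40, 0, 0, 0], [0, 0, 80, 0, 0, 0], [20, -245, 140, 0, 0, 0], [20, -245, 140, 0, 0, 0], [20, -245, 140, 0, 0, 0], [20, -245, 140, 0, 0, 0], [20, -245, 140, 0, 0, 0], [20, -245, 140, 0, 0, 0], [20, -245, 140, 0, 0, 0]],
  ],
  fingers=-0.3,
)

```text
time: 36.38
tool_pos: [496.4, -252.6, 211.8]
tcp_rot: [179.9, 0.3, 96.9]
ft_force: [0.1, 0.2, 0.2]
finger_gap: 55.4
grip_force: 0.0
```

```bash
python3 look.py t3
```

```text
36.4333 [ 496.2 -250.1  210.8] [179.9   0.2  96.9]
rack (array([218.1, 244. ]), array([457.8, 140.4]), 4.9) rackxy [-33.6  69.8]
rack (array([243.8, 241.3]), array([463.3,  70.3]), 5.0) rackxy [-36.7  -0.4]
rack (array([268.6, 236.5]), array([474.4,   2.8]), 4.9) rackxy [-34.  -68.8]
rack (array([214.1, 219.7]), array([524.8, 151.1]), 4.9) rackxy [34.2 72.3]
rack (array([239.4, 216.5]), array([531.5,  81.5]), 4.8) rackxy [32.3  2.4]
rack (array([265.7, 211.2]), array([544.4,   9.1]), 4.9) rackxy [ 36.3 -71.1]
cover ((672.8406372070312, 96.26608276367188), (149.90570068359375, 261.2952880859375), 6.975557327270508)
```

View pics/t3.png

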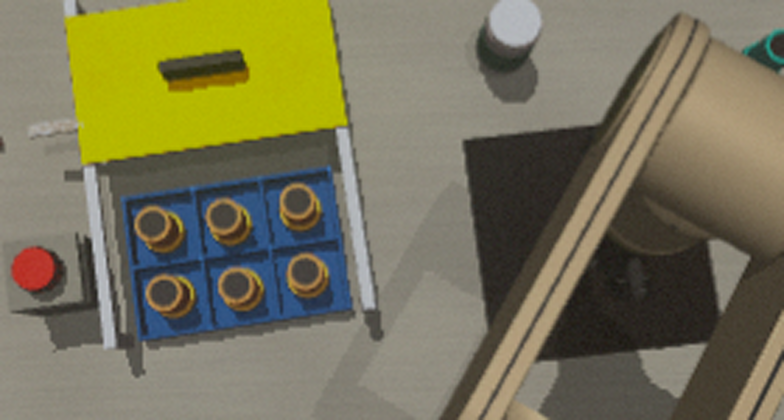

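All six cells hold upright nozzles and the mat is clear. I'm going to the handle to shut the cover.

Call:
step_arm(
  targets=[
    [[178, 347, 0, 0, 0, 0], [178, 347, 0, 0, 0, 0], [178, 347, 0, 0, 0, 0], [178, 347, 0, 0, 0, 0], [178, 347, 0, 0, 0, 0], [178, 347, 0, 0, 0, 0], [178, 347, 0, 0, 0, 0], [178, 347, 0, 0, 0, 0], [178, 347, 0, 0, 0, 0], [178, 347, 0, 0, 0, 0], [178, 347, 0, 0, 0, 0], [178, 347, 0, 0, 0, 0]],
  ],
  fingers=-0.2,
)

```text
time: 37.43
tool_pos: [673.3, 103.3, 208.4]
tcp_rot: [-179.9, -0.0, 97.3]
ft_force: [0.1, 0.9, 0.2]
finger_gap: 51.4
grip_force: 0.0
```

Call:
step_arm(
  targets=[
    [[0, 0, -10, 0, 0, 0], [0, 0, -10, 0, 0, 0], [0, 0, -10, 0, 0, 0]],
  ],
)

```text
time: 37.68
tool_pos: [672.8, 100.1, 198.0]
tcp_rot: [-179.9, 0.0, 97.1]
ft_force: [0.4, -0.1, -0.2]
finger_gap: 51.0
grip_force: 0.0
```

Call:
step_arm(
  targets=[
    [[1.5, -3, -30, 0, 0, 0], [1.5, -3, -55, 0, 0, 0], [1.5, -3, -66, 0, 0, 0], [1.5, -3, -66, 0, 0, 0], [1.5, -3, -66, 0, 0, 0]],
  ],
)

```text
time: 38.1
tool_pos: [674.8, 97.8, 133.2]
tcp_rot: [-179.9, -0.0, 97.1]
ft_force: [-0.5, -0.4, 0.7]
finger_gap: 51.5
grip_force: 0.0
```

Call:
step_arm(
  targets=[
    [[0, 0, 0, 0, 0, 0], [0, 0, 0, 0, 0, 0], [0, 0, 0, 0, 0, 0], [0, 0, 0, 0, 0, 0], [0, 0, 0, 0, 0, 0], [0, 0, 0, 0, 0, 0]],
  ],
  fingers=1,
)

```text
time: 38.6
tool_pos: [674.4, 98.2, 135.5]
tcp_rot: [-179.9, 0.0, 97.2]
ft_force: [-12.0, -2.6, 12.0]
finger_gap: 9.4
grip_force: 39.1
```

Call:
step_arm(
  targets=[
    [[-15, -1.8, 0, 0, 0, 0], [-35, -4.3, 0, 0, 0, 0], [-55, -6.8, 0, 0, 0, 0], [-75, -9.2, 0, 0, 0, 0], [-95, -11.7, 0, 0, 0, 0], [-115, -14.2, 0, 0, 0, 0], [-135, -16.6, 0, 0, 0, 0], [-150, -18.5, 0, 0, 0, 0], [-162, -19.9, 0, 0, 0, 0], [-170, -20.9, 0, 0, 0, 0], [-173, -21.3, 0, 0, 0, 0], [-173, -21.3, 0, 0, 0, 0]],
  ],
)

```text
time: 39.6
tool_pos: [503.1, 77.2, 135.5]
tcp_rot: [179.8, 0.0, 97.2]
ft_force: [-2.1, -0.3, 8.6]
finger_gap: 9.5
grip_force: 40.5
```

Call:
step_arm(
  targets=[
    [[-2, -0.2, 0, 0, 0, 0], [-3, -0.4, 0, 0, 0, 0], [-3, -0.4, 0, 0, 0, 0]],
  ],
)

```text
time: 39.85
tool_pos: [500.9, 76.9, 135.5]
tcp_rot: [179.8, 0.0, 97.2]
ft_force: [-0.2, 0.4, 8.3]
finger_gap: 9.8
grip_force: 40.3
```

Call:
step_arm(
  targets=[
    [[-1.5, -0.2, 0, 0, 0, 0], [-3, -0.4, 0, 0, 0, 0], [-3, -0.4, 0, 0, 0, 0], [-3, -0.4, 0, 0, 0, 0]],
  ],
)

```text
time: 40.18
tool_pos: [500.2, 76.8, 135.6]
tcp_rot: [179.5, -0.0, 97.2]
ft_force: [12.0, 3.2, -3.1]
finger_gap: 9.3
grip_force: 39.4
```

The cover is at the shut stop (12 N reaction). I'll release, retreat and check.

Call:
step_arm(
  targets=[
    [[0, 0, 0, 0, 0, 0], [0, 0, 0, 0, 0, 0], [0, 0, 0, 0, 0, 0], [0, 0, 0, 0, 0, 0], [0, 0, 40, 0, 0, 0], [0, 0, 80, 0, 0, 0], [0, -240, 110, 0, 0, 0], [0, -240, 110, 0, 0, 0], [0, -240, 110, 0, 0, 0], [0, -240, 110, 0, 0, 0], [0, -240, 110, 0, 0, 0], [0, -240, 110, 0, 0, 0]],
  ],
  fingers=-0.2,
)

```text
time: 41.18
tool_pos: [495.7, -166.5, 243.8]
tcp_rot: [-180.0, 0.0, 97.1]
ft_force: [1.1, 0.0, 0.2]
finger_gap: 51.0
grip_force: 0.0
```

Call:
step_arm(
  targets=[
    [[0, -100, 0, 0, 0, 0], [0, -100, 0, 0, 0, 0], [0, -100, 0, 0, 0, 0], [0, -100, 0, 0, 0, 0], [0, -100, 0, 0, 0, 0], [0, -100, 0, 0, 0, 0]],
  ],
)

```text
time: 41.68
tool_pos: [496.2, -262.9, 243.0]
tcp_rot: [-180.0, -0.1, 97.2]
ft_force: [0.8, 0.1, 0.0]
finger_gap: 51.0
grip_force: 0.0
```

```bash
python3 look.py; python3 -c "
from h import *
d=snap('scene'); cv2.imwrite('pics/end.png',d['img'])"
```

```text
41.7333 [ 496.4 -262.6  243.2] [-180.    -0.    97.2]
cover ((499.68017578125, 75.2060317993164), (149.78515625, 261.7386779785156), 7.018193244934082)
```

View pics/end.png

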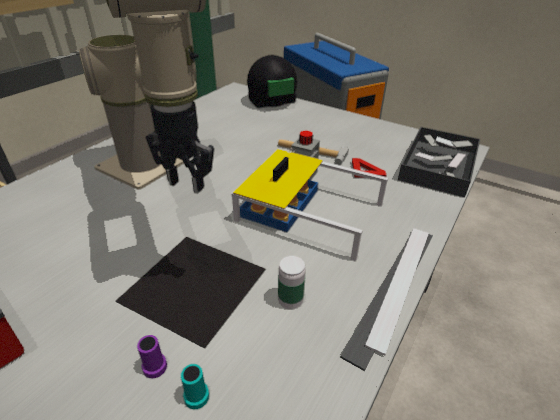

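The cover reads exactly as it did at the start, fully shut. The mat is empty, and the can, hammer, magnet and look-alikes are where they were.

```bash
python3 -c "
from bench import r
print(r.hand_in())"
```

```text
the job is handed in; nothing more can be done
None
```

The job is handed in: I freed the catch, stood spares in cells 1, 3, 4, 5 and 6 (cell 2 was already filled), and shut the cover fully, leaving no surplus spares and the bystanders and look-alikes unmoved.

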